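Close the charging port and tighten its click-torque knob

TASK

Close the charging port of the clear demonstration unit. Set the white cover with the blue boss into the port so that it lies fully home and flat, without pressing hard, and let go of it; swing the aluminium bridge clockwise over it until it is fully home in its catch; then turn the orange torque-limiting knob clockwise until it slips and clicks, and stop: one full click is enough, never more than two. Leave the other things on the table where they lie.

Things in the scene. Friction and masses are not known exactly. Their poses are not given: they have to be found in the camera images.
- unit: Demonstration unit, fixed: white box with clear deck, 80 mm high, from x -120 to 140 and y -150 to 170 mm of the origin, which lies on the table under the charging port's axis, z up. On it a clear vessel with the port, a black drum (y -112), a clear column 227 mm tall (x 85, y 120), the bridge's pivot post (y -67) and a steel catch (x -10 to 20, y 79 to 101, 222 mm high). All mm, in its frame.
- port (a point): Centre of the steel port's mouth, at the height of its flat rim, 160 mm above the table. Outside 64 mm, bore 50 mm, 15 mm deep, no chamfer. z up.
- cover: Loose port cover, 120 g, upright: from below a white spigot 46 mm across, 10 mm long, foot chamfered 2.5 mm; a white disc 64 mm across, 8 mm thick; a blue boss 22 mm across, 16 mm high, to hold it by. Origin: centre of the spigot's underside, z up its axis; it lies on the table on its spigot. Fully home, the disc is flat on the rim and the origin 10 mm below the rim.
- bridge (a joint): Angle of the swing bridge, rad: 0 = over the port, against its stop in the catch; grows as it opens, counter-clockwise seen from above, to 2.05. It starts open (1.5 to 1.95). Stiff pivot (0.15 N m), stays where it is left; turning the knob clockwise presses it against its stop.
- bridge_hinge (a point): On the bridge's vertical pivot axis, at the height of the top of its bar, 212 mm above the table. The aluminium bar is 20 mm wide, 14 mm thick, and reaches 166 mm from the pivot; closed, its end lies under the catch's top plate.
- bridge_pin (a point): Upright black grip pin near the bar's free end, to swing the bridge by: 12 mm across, on the bar 127 mm from the pivot axis. This point is on the pin's axis, 16 mm above the bar's top; the pin stands 27 mm above the bar's top.
- knob_grip (a point): On the vertical axis of the orange fluted knob, 36 mm across, 30 mm high; this point is 19 mm above its lower edge. It stands on the bridge 67 mm from the pivot, 60 mm from the pin, about 12 mm clear above the bar, over the port when closed. Clockwise from above drives its screw down, 1.6 mm per rad, the knob with it. The rubber-faced screw first bears on a seated cover after 1.2 to 2.9 rad.
- knob (a joint): Slip of the knob on its screw, rad, clockwise positive: near 0 while both turn together; a full click is 0.393 (16 a turn). Once the screw bears, the torque read at rest climbs over about 1 rad from some 0.05 to 0.15 N m; then the knob slips, the torque drops below 0 and climbs again as the next tooth bears, a full click on. Peak in motion about 0.4 N m. The screw stays tight by itself.
- spare_ring: Loose bystander: steel ring 64 mm across, 44 mm hole, 10 mm thick, origin under its centre.
- pellet_jar: Loose bystander: amber jar with black cap, 50 mm across, 75 mm high, origin under its centre.
- wrench: Loose bystander: wrench 160 mm long lying on the table.
- bolt_tray: Loose bystander: blue open tray 100 x 140 x 28 mm.
- phone: Loose bystander: black phone 150 x 72 x 9 mm.
- screwdriver: Loose bystander: screwdriver 180 mm long with a red handle.
- sign: Loose bystander: blank clear sign on a foot 70 x 200 mm, 95 mm high, at the far edge of the table.
Things that resemble listed ones, but are neither listed nor needed, are in the scene too. Of the things that look like the cover, take the one that is farthest to the robot's left at the start.

How it is judged:
By the outcome, as a careful person would: the job done as asked, in the order asked, and still so for the second after the job is handed in, with the robot touching nothing.
It also fails if it takes over 72 s, if anything falls off the work surface, if the arm or the gripper's body presses on something with over 40 N, if the wrist force passes 120 N, or if a joint passes its speed limit or range.

ROBOT

A 6-joint arm with a two-finger parallel gripper is mounted at the origin on the work surface. World frame = base frame: x ahead of the robot, y to its left, z up, the work surface at z = 0. Lengths are in mm, angles in rad, forces in N, time in s.
With the tool pointing down it reaches from about 375 to 825 mm from the base axis. Payload 5.5 kg.
Tool frame: the origin (TCP) lies midway between the tips of the shut fingers; the grasp point (between the pads) lies 19 mm behind it; z points along the fingers, y is the line along which they close (so a half turn about z gives the same grasp; the last joint's range is limited). The gripper opens to 85 mm and grips with 20 to 120 N. Pads are 22 mm wide; open, the fingers measure 114 mm over their backs; the gripper's body (76 mm by 85 mm) begins 54 mm behind the grasp point. The pads swing forward as they close: fully open they stand 13 mm farther back than shut.
Start: joints at [-1.242, 0.314, -0.047, 1.21, 0, 1.571], TCP at [193.741, -567.855, 231.299] pointing down, gripper open.
Joint ranges: [-2.67, 2.67], [-0.69, 1.73], [-1.03, 1.25], [-2.08, 2.16], [-1.42, 1.45], [-3.14, 3.14]. Speed limits (rad/s): [2.39, 2.39, 3.01, 3.14, 3.14, 3.14].

INTERFACE

Orientations are given as a unit quaternion [x, y, z, w].
In Python, from plant import manip gives the robot as it stands.
- The arm moves only by the tool servo_tool, never from a script. Its argument "series" is a list of rows, each an object of numbers: "jaw": the finger opening in cm, from 0 to 8.54; "dx", "dy", "dz": the shift along the world's x, y, z in cm; "ax", "ay", "az": the turn, a rotation vector about the world's x, y, z in rad. A call has 1 to 5 rows; each row shifts and turns the commanded pose from where the row before left it; what a row does not reach is not made up. A row lasts 1/10 s, in which the tool goes at most 50 mm and 8.59 degrees, less where a joint would pass 70% of its speed; a pose out of reach is approached as far as the arm can. A call is refused whole if a number of a shift passes 5 or a number of a turn 0.15, either way. A call with a gripper value outside its range is refused whole. The fingers move at their own pace and stop on an object; "force" is the grip in N (left out, the last holds). Time passes only in rows, so rows that do not move let the fingers close. It gives the time, the measured TCP pose, the force, the opening and the grip force at its end, in the units of the state.
- manip.sense(): the state, without advancing time (a new reading comes with each control period).
- manip.camera(name): name is "scene" or "side" or "wrist"; returns a dict with "pixels" (480x640x3 uint8, red, green, blue), "camera_matrix" (3x3 intrinsics, pixels), "R" (3x3) and "t" (3): a world point X has camera coordinates R X + t. Camera axes: x right, y down, z forward; pixel columns grow to the right and rows downward; lengths in mm; the calibration is good to about 2 mm. A picture is of the moment at which its call begins. There is no depth.
- manip.hand_in(): hands the job in; it is judged then, once.
Trained networks look in the newest picture that a camera, given by its name, has taken for a name from the list of things; names that differ only in an ending like _2 or _b are one class to them, and where a whole thing is asked for, a point or a joint stands for the part that bears it (a point fixed in the world has none). Each returns a list of dicts, best first, with "p" (0 to 1); they miss things now and then, are a little off and sometimes report something else, mostly with a low value. They report only what shows in the picture. A call takes as long as a camera call. They do not tell look-alikes from the thing itself.
- manip.masks_of(camera, label): "region" (480x640 bool, what is visible of it) and "xy" ([column, row] in pixels, amid what is visible of it).
The state is a dict: "clock": time; "qpos": joint angles; "qd": joint speeds; "joint_torque": joint torques, N m; "eef_pos": TCP position; "tool_rot": TCP orientation; "force": force on the tool from outside, world axes, zero at the start; "ft_torque": the same for the moment, N m; "opening": finger opening in mm; "gripper_force": force on a finger pad.
Only numpy, scipy, OpenCV 4.12 (cv2) and the standard library are available. Lean on these libraries where they do the work, as an engineer would, in place of code of your own. Each camera call takes 0.05 s, during which the arm holds its last target. There are 200 camera calls.

## Working session

There is one attempt and no reset: what is moved stays moved. The work goes in short steps, Python scripts to look and compute and a tool call to move; the robot and the scene stay as the last step left them, time stands still between calls to the robot, and variables do not carry over. Pictures are saved under pics/ and viewed, at most 10 in all, crops included, and the job is handed in when it is done.

Besides the shell and the picture viewer there is one more tool, called after ">>>" in YAML: its name, and indented under it one key for each argument. servo_tool: Moves the arm, as the interface text tells. Its arguments: {"type":"object","properties":{"series":{"type":"array","items":{"type":"object","properties":{"jaw":{"type":"number"},"dx":{"type":"number"},"dy":{"type":"number"},"dz":{"type":"number"},"ax":{"type":"number"},"ay":{"type":"number"},"az":{"type":"number"}}}},"force":{"type":"number"}},"required":["series"]}

```bash
mkdir -p pics; ls
cat > h.py <<'E'
import numpy as np, cv2
from plant import manip
def shot(c,fn=None):
    d=manip.camera(c)
    if fn: cv2.imwrite('pics/'+fn,cv2.cvtColor(d['pixels'],cv2.COLOR_RGB2BGR))
    return d
def ray(d,px,z):
    K=np.array(d['camera_matrix']);R=np.array(d['R']);t=np.array(d['t']).ravel()
    c=-R.T@t; v=R.T@np.linalg.inv(K)@np.array([px[0],px[1],1.]);
    return c+v*(z-c[2])/v[2]
def proj(d,X):
    K=np.array(d['camera_matrix']);p=K@(np.array(d['R'])@np.array(X)+np.array(d['t']).ravel());return p[:2]/p[2]
def tri(ds,pxs):
    A=[];b=[]
    for d,px in zip(ds,pxs):
        R=np.array(d['R']);t=np.array(d['t']).ravel();c=-R.T@t
        v=R.T@np.linalg.inv(np.array(d['camera_matrix']))@np.array([px[0],px[1],1.]);v/=np.linalg.norm(v)
        P=np.eye(3)-np.outer(v,v);A.append(P);b.append(P@c)
    return np.linalg.lstsq(np.vstack(A),np.hstack(b),rcond=None)[0]
def st():
    s=manip.sense();print({k:np.round(s[k],3).tolist() for k in('clock','qpos','eef_pos','tool_rot','force','ft_torque','opening','gripper_force')})
E
python3 - <<'E'
from h import *
st()
a=shot('scene','a.png');b=shot('side','b.png')
for n,d in(('scene',a),('side',b)):
    R=np.array(d['R']);print(n,(-R.T@np.array(d['t']).ravel()).round(),R.round(2).tolist())
    for l in('cover','port','bridge_pin','knob_grip','unit','spare_ring','bridge_hinge'):
        print(l,[(round(m['p'],2),np.round(m['xy']).tolist(),int(m['region'].sum())) for m in manip.masks_of(n,l)])
im=np.hstack([cv2.imread('pics/a.png'),cv2.imread('pics/b.png')]);
E
```

```text
pics
{'clock': 0.0, 'qpos': [-1.242, 0.314, -0.048, 1.21, -0.0, 1.571], 'eef_pos': [193.55, -567.306, 230.425], 'tool_rot': [0.987, 0.164, -0.0, -0.001], 'force': [-0.588, -1.297, 0.465], 'ft_torque': [0.002, -0.08, -0.039], 'opening': 85.391, 'gripper_force': 0.0}
scene [1437.   26. 1372.] [[-0.06, 1.0, 0.02], [0.79, 0.06, -0.61], [-0.61, -0.02, -0.8]]
cover [(0.88, [421.0, 271.0], 308), (0.85, [390.0, 234.0], 295), (0.69, [301.0, 232.0], 292), (0.67, [342.0, 239.0], 299)]
port [(0.83, [299.0, 296.0], 12060), (0.22, [289.0, 226.0], 222)]
bridge_pin [(0.77, [280.0, 230.0], 580)]
knob_grip [(0.58, [285.0, 227.0], 213)]
unit [(0.56, [299.0, 295.0], 11791), (0.4, [282.0, 233.0], 637)]
spare_ring [(0.6, [420.0, 312.0], 249), (0.47, [286.0, 226.0], 226)]
bridge_hinge [(0.81, [281.0, 232.0], 725), (0.18, [301.0, 295.0], 11902)]
side [ 78. 622. 952.] [[-0.84, -0.54, -0.01], [-0.38, 0.6, -0.7], [0.39, -0.59, -0.71]]
cover [(0.88, [328.0, 381.0], 621), (0.81, [257.0, 384.0], 642), (0.76, [373.0, 302.0], 368), (0.62, [344.0, 325.0], 470)]
port [(0.57, [293.0, 252.0], 12196)]
bridge_pin [(0.69, [333.0, 215.0], 834), (0.43, [157.0, 408.0], 626)]
knob_grip [(0.65, [333.0, 202.0], 240)]
unit [(0.81, [293.0, 255.0], 12101)]
spare_ring [(0.7, [208.0, 342.0], 299), (0.47, [331.0, 203.0], 238)]
bridge_hinge [(0.95, [331.0, 214.0], 834)]
```

View pics/a.png

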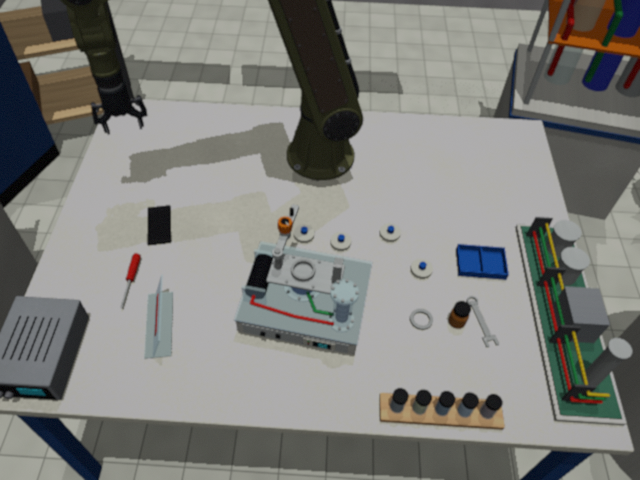

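View pics/b.png

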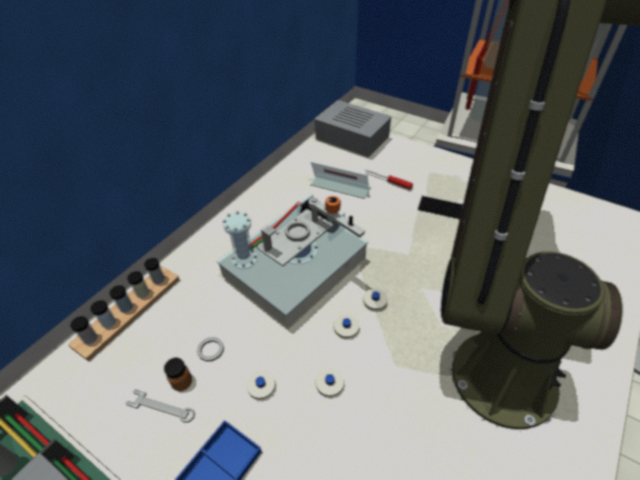

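Scene picture: four cover-like pieces at (304,232), (341,240), (390,232) and (421,268). Image right is world +y, the robot's left, so (421,268) should be the one. I'll check that with numbers and an enlarged crop.

Run:
```python
from h import *
a=shot('scene','a2.png');b=shot('side','b2.png')
for n,d in(('scene',a),('side',b)):
    for m in manip.masks_of(n,'cover'): print(n,m['xy'],ray(d,m['xy'],14).round())
    for px in ([(303,270)] if n=='scene' else [(297,231)]): print('port',ray(d,px,160).round())
    for m in manip.masks_of(n,'knob_grip')[:1]: print('knob',ray(d,m['xy'],240).round())
print('port tri',tri([a,b],[(303,270),(297,231)]).round())
A=cv2.imread('pics/a2.png')[195:345,230:445];B=cv2.imread('pics/b2.png')[180:400,190:400]
A=cv2.resize(A,None,fx=3.7,fy=3.7,interpolation=cv2.INTER_CUBIC);cv2.imwrite('pics/ca.png',A)
B=cv2.resize(B,(570,597),interpolation=cv2.INTER_CUBIC);cv2.imwrite('pics/cb.png',B)
```

```text
scene [421.9, 267.0] [456. 318.  14.]
scene [343.4, 238.4] [367.  87.  14.]
scene [388.5, 231.8] [331. 224.  14.]
scene [301.7, 233.4] [357. -40.  14.]
scene [283.6, 226.4] [334. -97.  14.]
port [593. -21. 160.]
knob [512. -72. 240.]
side [256.9, 383.1] [468. 319.  14.]
side [330.4, 380.1] [331. 224.  14.]
side [347.1, 325.0] [374.  76.  14.]
side [373.8, 300.7] [353. -26.  14.]
side [161.1, 405.1] [614. 472.  14.]
side [336.6, 179.5] [ 707. -413.   14.]
port [583. -15. 160.]
knob [516. -79. 240.]
port tri [588. -21. 152.]
```

View pics/ca.png

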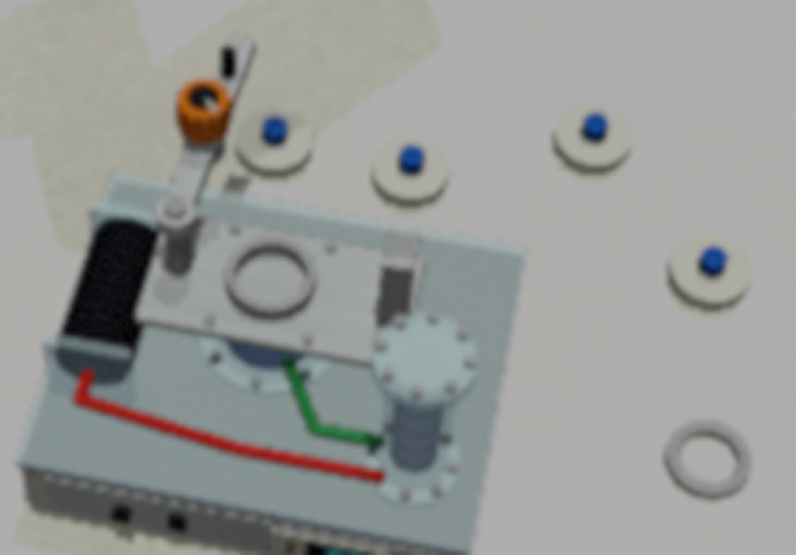

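The crop confirms it: four alike covers with blue bosses at world y ≈ 318, 224, 80 and -33. The one at (421,268), world (460,318), is farthest to the robot's left, so that's the one to take. The bridge is open toward the robot. I'm moving over to the cover with the arm raised.

>>> servo_tool:
  series:
    - {"dx": 2.5, "dy": 3.3, "dz": 2, "az": 0.14, "jaw": 6}
    - {"dx": 2.5, "dy": 3.5, "dz": 2, "az": 0.14}
    - {"dx": 2.5, "dy": 3.5, "dz": 2, "az": 0.14}
    - {"dx": 2.5, "dy": 3.5, "dz": 2, "az": 0.14}
    - {"dx": 2.8, "dy": 4, "az": 0.14}

```text
invalid input
```

>>> servo_tool:
  series:
    - {"dx": 2.8, "dy": 4, "az": 0.14}
    - {"dx": 2.8, "dy": 4, "az": 0.14}
    - {"dx": 2.8, "dy": 4, "az": 0.14}
    - {"dx": 2, "dy": 4.5, "az": 0.12}
    - {"dy": 4.9}

```text
invalid input
```

>>> servo_tool:
  series:
    - {"dy": 4.9}
    - {"dy": 4.9}
    - {"dy": 4.9}
    - {"dy": 4.9}
    - {"dy": 4.9}

```text
invalid input
```

>>> servo_tool:
  series:
    - {"dy": 4.9}
    - {"dy": 4.9}
    - {"dy": 4.9}
    - {"dy": 4.9}
    - {"dy": 4.9}

```text
invalid input
```

>>> servo_tool:
  series:
    - {"jaw": 6, "dx": 2.5, "dy": 3.3, "dz": 2, "ax": 0, "ay": 0, "az": 0.14}
    - {"jaw": 6, "dx": 2.5, "dy": 3.5, "dz": 2, "ax": 0, "ay": 0, "az": 0.14}
    - {"jaw": 6, "dx": 2.5, "dy": 3.5, "dz": 2, "ax": 0, "ay": 0, "az": 0.14}
    - {"jaw": 6, "dx": 2.5, "dy": 3.5, "dz": 2, "ax": 0, "ay": 0, "az": 0.14}
    - {"jaw": 6, "dx": 2.8, "dy": 4, "dz": 0, "ax": 0, "ay": 0, "az": 0.14}

```text
clock: 1.6
eef_pos: [323.2, -389.9, 314.3]
tool_rot: [0.869, 0.494, 0.0, 0.003]
force: [1.5, 0.3, -0.9]
opening: 59.9
gripper_force: 0.0
```

>>> servo_tool:
  series:
    - {"jaw": 6, "dx": 2.8, "dy": 4, "dz": 0, "ax": 0, "ay": 0, "az": 0.14}
    - {"jaw": 6, "dx": 2.8, "dy": 4, "dz": 0, "ax": 0, "ay": 0, "az": 0.14}
    - {"jaw": 6, "dx": 2.8, "dy": 4, "dz": 0, "ax": 0, "ay": 0, "az": 0.14}
    - {"jaw": 6, "dx": 1.5, "dy": 4.5, "dz": 0, "ax": 0, "ay": 0, "az": 0.12}
    - {"jaw": 6, "dx": 0, "dy": 4.9, "dz": 0, "ax": 0, "ay": 0, "az": 0}

```text
clock: 2.1
eef_pos: [422.3, -174.2, 311.1]
tool_rot: [0.707, 0.707, 0.0, 0.0]
force: [0.7, -0.2, -0.3]
opening: 60.3
gripper_force: 0.0
```

>>> servo_tool:
  series:
    - {"jaw": 6, "dx": 0, "dy": 4.9, "dz": 0, "ax": 0, "ay": 0, "az": 0}
    - {"jaw": 6, "dx": 0, "dy": 4.9, "dz": 0, "ax": 0, "ay": 0, "az": 0}
    - {"jaw": 6, "dx": 0, "dy": 4.9, "dz": 0, "ax": 0, "ay": 0, "az": 0}
    - {"jaw": 6, "dx": 0, "dy": 4.9, "dz": 0, "ax": 0, "ay": 0, "az": 0}
    - {"jaw": 6, "dx": 0, "dy": 4.9, "dz": 0, "ax": 0, "ay": 0, "az": 0}

```text
clock: 2.6
eef_pos: [420.4, 71.1, 311.7]
tool_rot: [0.708, 0.706, 0.0, 0.0]
force: [0.6, 0.8, 1.0]
opening: 60.0
gripper_force: 0.0
```

>>> servo_tool:
  series:
    - {"jaw": 6, "dx": 0, "dy": 4.9, "dz": 0, "ax": 0, "ay": 0, "az": 0}
    - {"jaw": 6, "dx": 0, "dy": 4.9, "dz": 0, "ax": 0, "ay": 0, "az": 0}
    - {"jaw": 6, "dx": 0, "dy": 4.9, "dz": 0, "ax": 0, "ay": 0, "az": 0}
    - {"jaw": 6, "dx": 0, "dy": 4.9, "dz": 0, "ax": 0, "ay": 0, "az": 0}
    - {"jaw": 6, "dx": 0, "dy": 4.9, "dz": 0, "ax": 0, "ay": 0, "az": 0}

```text
clock: 3.1
eef_pos: [420.3, 316.3, 311.5]
tool_rot: [0.708, 0.707, 0.0, 0.0]
force: [1.2, -0.4, 0.3]
opening: 60.2
gripper_force: 0.0
```

Run:
```python
from h import *
st()
d=shot('wrist','w1.png')
R=np.array(d['R']);print((-R.T@np.array(d['t']).ravel()).round(1),R.round(3).tolist())
for m in manip.masks_of('wrist','cover'): print(m['p'],np.round(m['xy']),m['region'].sum(),ray(d,m['xy'],18).round(1))
hsv=cv2.cvtColor(d['pixels'],cv2.COLOR_RGB2HSV)
bl=cv2.inRange(hsv,(105,130,50),(130,255,255))
n,l,s,c=cv2.connectedComponentsWithStats(bl)
for i in range(1,n):
    if s[i,4]>50: print(s[i],c[i].round(1),ray(d,c[i],34).round(1))
```

```text
{'clock': 3.1, 'qpos': [0.645, 0.152, -0.071, 1.347, -0.0, 2.218], 'eef_pos': [420.325, 316.319, 311.525], 'tool_rot': [0.708, 0.707, 0.0, 0.0], 'force': [1.178, -0.41, 0.321], 'ft_torque': [-0.02, -0.042, -0.003], 'opening': 60.186, 'gripper_force': 0.0}
[420.2 391.2 453.7] [[1.0, -0.001, 0.002], [-0.002, -0.957, 0.289], [0.001, -0.289, -0.957]]
0.96 [250. 261.] 1576 [324.4 228.3  18. ]
0.89 [348. 196.] 1912 [458.5 317.6  18. ]
0.77 [285. 351.] 1272 [369.4  85.5  18. ]
0.7 [279. 395.] 147 [357.    4.1  18. ]
[ 276    0   91  109 8944] [320.   52.6] [421.6 481.5  34. ]
[342 189  16  17 224] [349.5 197.1] [458.3 319.6  34. ]
[245 256  16  15 193] [252.3 262.9] [331.5 231.8  34. ]
[282 350  14  16 164] [289. 358.] [376.1  84.2  34. ]
[628 407  12  43 260] [635.6 431.6] [917.4 -52.5  34. ]
```

View pics/w1.png

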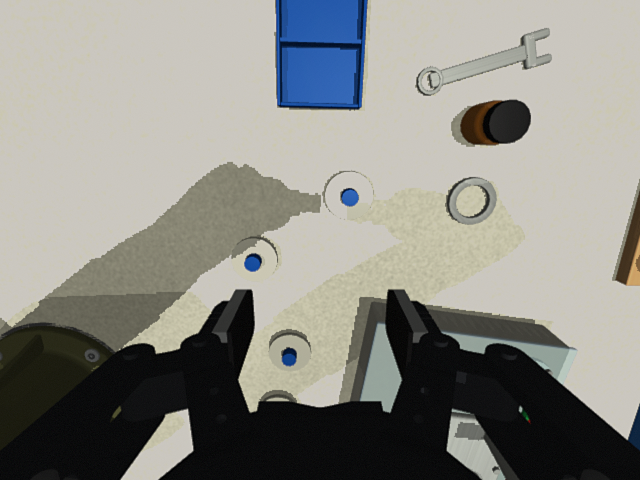

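The target boss is at (349,197), about (458,318). I'm going down close to check.

>>> servo_tool:
  series:
    - {"jaw": 6, "dx": 1.9, "dy": 0.1, "dz": -4, "ax": 0, "ay": 0, "az": 0}
    - {"jaw": 6, "dx": 1.9, "dy": 0.1, "dz": -4, "ax": 0, "ay": 0, "az": 0}
    - {"jaw": 6, "dx": 0, "dy": 0, "dz": -4.8, "ax": 0, "ay": 0, "az": 0}
    - {"jaw": 5, "dx": 0, "dy": 0, "dz": -4.8, "ax": 0, "ay": 0, "az": 0}
    - {"jaw": 5, "dx": 0, "dy": 0, "dz": -4, "ax": 0, "ay": 0, "az": 0}

```text
clock: 3.7
eef_pos: [458.1, 314.9, 92.9]
tool_rot: [0.708, 0.706, -0.001, -0.0]
force: [0.1, -0.1, -0.0]
opening: 49.9
gripper_force: 0.0
```

Run:
```python
from h import *
st()
d=shot('wrist','w2.png')
for m in manip.masks_of('wrist','cover')[:3]:
    ys,xs=np.nonzero(m['region']);print(round(m['p'],2),np.round(m['xy']),m['region'].sum(),(xs.min(),xs.max(),ys.min(),ys.max()))
hsv=cv2.cvtColor(d['pixels'],cv2.COLOR_RGB2HSV)
bl=cv2.inRange(hsv,(105,130,50),(130,255,255))
n,l,s,c=cv2.connectedComponentsWithStats(bl)
for i in range(1,n):
    if s[i,4]>50: print(s[i],c[i].round(1))
for z,r in((34,11),(18,11),(18,32)): 
  P=np.array([proj(d,[458.4+r*np.cos(a),318+r*np.sin(a),z]) for a in np.linspace(0,6.28,60)]);print(z,r,P.min(0).round(),P.max(0).round())
```

```text
{'clock': 3.7, 'qpos': [0.602, 0.327, -0.359, 0.886, -0.0, 2.176], 'eef_pos': [458.105, 314.863, 92.927], 'tool_rot': [0.708, 0.706, -0.001, -0.0], 'force': [0.104, -0.142, -0.009], 'ft_torque': [-0.023, -0.032, 0.019], 'opening': 49.877, 'gripper_force': 0.0}
0.83 [140. 338.] 1963 (np.int64(109), np.int64(192), np.int64(317), np.int64(365))
0.61 [321. 247.] 6533 (np.int64(274), np.int64(366), np.int64(199), np.int64(289))
[  156     0   187    72 12508] [251.5  34.1]
[304 235  34  35 846] [320.3 253.3]
34 11 [303. 239.] [337. 272.]
18 11 [304. 232.] [336. 263.]
18 32 [273. 201.] [367. 291.]
```

>>> servo_tool:
  series:
    - {"jaw": 5, "dx": 0.05, "dy": 0.4, "dz": -3, "ax": 0, "ay": 0, "az": 0}
    - {"jaw": 5, "dx": 0, "dy": 0, "dz": -2.5, "ax": 0, "ay": 0, "az": 0}
    - {"jaw": 5, "dx": 0, "dy": 0, "dz": -1, "ax": 0, "ay": 0, "az": 0}
    - {"jaw": 5, "dx": 0, "dy": 0, "dz": 0, "ax": 0, "ay": 0, "az": 0}
    - {"jaw": 5, "dx": 0, "dy": 0, "dz": 0, "ax": 0, "ay": 0, "az": 0}

```text
clock: 4.3
eef_pos: [460.3, 320.7, 32.1]
tool_rot: [0.708, 0.706, 0.001, 0.0]
force: [0.1, 1.2, 0.7]
opening: 50.0
gripper_force: 0.0
```

>>> servo_tool:
  series:
    - {"jaw": 5, "dx": -0.05, "dy": -0.1, "dz": -0.8, "ax": 0, "ay": 0, "az": 0}
    - {"jaw": 5, "dx": 0, "dy": 0, "dz": 0, "ax": 0, "ay": 0, "az": 0}
    - {"jaw": 5, "dx": 0, "dy": 0, "dz": 0, "ax": 0, "ay": 0, "az": 0}

```text
clock: 4.6
eef_pos: [458.8, 319.1, 22.6]
tool_rot: [0.708, 0.706, 0.0, 0.0]
force: [-0.8, 0.1, -0.5]
opening: 50.0
gripper_force: 0.0
```

>>> servo_tool:
  force: 30
  series:
    - {"jaw": 1.5, "dx": 0, "dy": 0, "dz": 0, "ax": 0, "ay": 0, "az": 0}
    - {"jaw": 1.5, "dx": 0, "dy": 0, "dz": 0, "ax": 0, "ay": 0, "az": 0}
    - {"jaw": 1.5, "dx": 0, "dy": 0, "dz": 0, "ax": 0, "ay": 0, "az": 0}
    - {"jaw": 1.5, "dx": 0, "dy": 0, "dz": 0, "ax": 0, "ay": 0, "az": 0}
    - {"jaw": 1.5, "dx": 0, "dy": 0, "dz": 0, "ax": 0, "ay": 0, "az": 0}

```text
clock: 5.1
eef_pos: [458.8, 319.3, 22.7]
tool_rot: [0.708, 0.706, 0.0, -0.0]
force: [-2.1, -0.7, 4.4]
opening: 20.4
gripper_force: 29.3
```

>>> servo_tool:
  series:
    - {"jaw": 1.5, "dx": 0, "dy": 0, "dz": 2, "ax": 0, "ay": 0, "az": 0}
    - {"jaw": 1.5, "dx": 0, "dy": 0, "dz": 4, "ax": 0, "ay": 0, "az": 0}
    - {"jaw": 1.5, "dx": 0, "dy": 0, "dz": 4.8, "ax": 0, "ay": 0, "az": 0}
    - {"jaw": 1.5, "dx": 0, "dy": 0, "dz": 4.8, "ax": 0, "ay": 0, "az": 0}
    - {"jaw": 1.5, "dx": 0, "dy": 0, "dz": 4.8, "ax": 0, "ay": 0, "az": 0}

```text
clock: 5.6
eef_pos: [458.3, 318.8, 227.7]
tool_rot: [0.708, 0.706, -0.0, -0.0]
force: [0.9, 0.5, -2.2]
opening: 20.2
gripper_force: 29.6
```

>>> servo_tool:
  series:
    - {"jaw": 1.5, "dx": 0, "dy": 0, "dz": 4.8, "ax": 0, "ay": 0, "az": 0}
    - {"jaw": 1.5, "dx": 0.6, "dy": -2, "dz": 4, "ax": 0, "ay": 0, "az": 0}
    - {"jaw": 1.5, "dx": 1.2, "dy": -4, "dz": 1.6, "ax": 0, "ay": 0, "az": 0}
    - {"jaw": 1.5, "dx": 1.4, "dy": -4.5, "dz": 0, "ax": 0, "ay": 0, "az": 0}
    - {"jaw": 1.5, "dx": 1.4, "dy": -4.5, "dz": 0, "ax": 0, "ay": 0, "az": 0}

```text
clock: 6.1
eef_pos: [505.4, 168.0, 330.8]
tool_rot: [0.707, 0.707, 0.001, 0.0]
force: [1.4, 0.3, -1.8]
opening: 20.5
gripper_force: 29.7
```

>>> servo_tool:
  series:
    - {"jaw": 1.5, "dx": 1.4, "dy": -4.5, "dz": 0, "ax": 0, "ay": 0, "az": 0}
    - {"jaw": 1.5, "dx": 1.4, "dy": -4.5, "dz": 0, "ax": 0, "ay": 0, "az": 0}
    - {"jaw": 1.5, "dx": 1.4, "dy": -4.5, "dz": 0, "ax": 0, "ay": 0, "az": 0}
    - {"jaw": 1.5, "dx": 1.4, "dy": -4.5, "dz": 0, "ax": 0, "ay": 0, "az": 0}
    - {"jaw": 1.5, "dx": 1.4, "dy": -4.5, "dz": 0, "ax": 0, "ay": 0, "az": 0}

```text
clock: 6.6
eef_pos: [574.9, -57.8, 329.8]
tool_rot: [0.708, 0.706, -0.0, -0.0]
force: [0.7, 0.8, -1.3]
opening: 20.4
gripper_force: 29.7
```

>>> servo_tool:
  series:
    - {"jaw": 1.5, "dx": 1.3, "dy": -3.5, "dz": 0, "ax": 0, "ay": 0, "az": 0}
    - {"jaw": 1.5, "dx": 0, "dy": -1, "dz": 0, "ax": 0, "ay": 0, "az": 0}
    - {"jaw": 1.5, "dx": 0, "dy": 0, "dz": 0, "ax": 0, "ay": 0, "az": 0}
    - {"jaw": 1.5, "dx": 0, "dy": 0, "dz": 0, "ax": 0, "ay": 0, "az": 0}

```text
clock: 7.0
eef_pos: [587.3, -100.0, 330.0]
tool_rot: [0.708, 0.706, -0.0, -0.001]
force: [0.7, -0.3, -0.3]
opening: 20.7
gripper_force: 29.7
```

Run:
```python
from h import *
st()
d=shot('wrist','w3.png')
np.savez('w3.npz',**{k:np.array(d[k]) for k in('camera_matrix','R','t')})
a=shot('scene','a3.png')
R=np.array(d['R']);print((-R.T@np.array(d['t']).ravel()).round(1),R.round(3).tolist(),d['camera_matrix'])
print(proj(d,[588,-20,160]))
```

```text
{'clock': 7.0, 'qpos': [-0.169, 0.29, 0.143, 1.425, 0.001, 1.404], 'eef_pos': [587.299, -100.015, 329.977], 'tool_rot': [0.708, 0.706, -0.0, -0.001], 'force': [0.703, -0.291, -0.336], 'ft_torque': [0.15, -0.049, 0.012], 'opening': 20.704, 'gripper_force': 29.674}
[587.4 -25.2 472.2] [[1.0, -0.002, 0.0], [-0.002, -0.957, 0.289], [-0.0, -0.289, -0.957]] [[337.4590191    0.         319.55173303]
 [  0.         337.4590191  239.35881311]
 [  0.           0.           1.        ]]
[320.10167632 131.36224218]
```

View pics/w3.png

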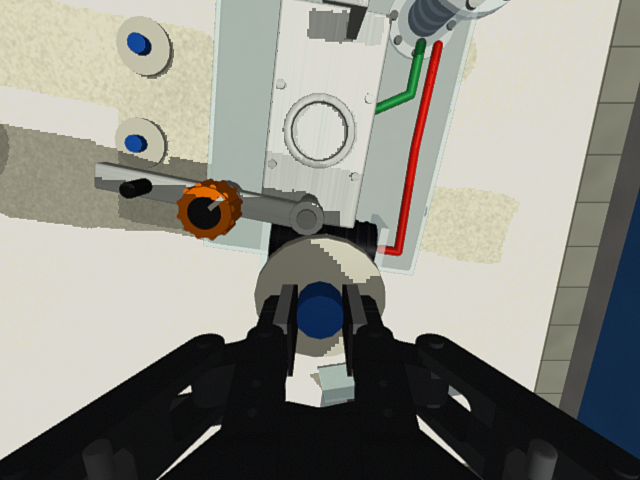

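The picture shows the cover held with its boss at (320,310), the port ring at (319,131), the hinge post at (306,217), the knob at (210,210) and the pin at (135,187). I'm fitting circles to the port and the held disc.

```bash
cat >> h.py <<'E'
def circfit(img,d,c0,specs,rng=8):
    g=cv2.GaussianBlur(cv2.cvtColor(img,cv2.COLOR_BGR2GRAY),(0,0),1).astype(np.float32)
    G=np.hypot(cv2.Sobel(g,cv2.CV_32F,1,0),cv2.Sobel(g,cv2.CV_32F,0,1));G=np.minimum(G,120)
    best=[]
    for dx in np.arange(-rng,rng+.1,.5):
        for dy in np.arange(-rng,rng+.1,.5):
            v=0
            for r,z,a0,a1 in specs:
                P=np.array([proj(d,[c0[0]+dx+r*np.cos(a),c0[1]+dy+r*np.sin(a),z]) for a in np.linspace(a0,a1,48)],np.float32)
                v+=cv2.remap(G,P[:,0],P[:,1],cv2.INTER_LINEAR).mean()
            best.append((v,c0[0]+dx,c0[1]+dy))
    best.sort(reverse=True);return np.round(best[:4],1).tolist()
E
python3 - <<'E'
from h import *
d=dict(np.load('w3.npz'));im=cv2.imread('pics/w3.png')
print('port',circfit(im,d,(588,-20),[(25,160,0,6.2),(32,160,0,6.2)]))
print('disc',circfit(im,d,(587.6,-100.5),[(32,326,0.3,2.8)]), circfit(im,d,(587.6,-100.5),[(32,326,0.3,2.8),(11,342,3.6,5.8)]))
h=ray(d,(306,217),213);k=ray(d,(207,207),244);k2=ray(d,(205,211),254)
print('hinge',h.round(1),'knob',k.round(1),k2.round(1),'pin top',ray(d,(147,185),239).round(1))
E
```

```text
port [[218.1, 587.0, -20.0], [212.0, 587.5, -20.0], [210.3, 587.0, -20.5], [206.7, 587.5, -20.5]]
disc [[110.7, 587.6, -100.5], [110.1, 587.1, -100.5], [109.4, 587.1, -100.0], [108.2, 587.1, -101.0]] [[218.5, 587.1, -99.5], [215.4, 587.1, -99.0], [211.0, 587.6, -99.5], [210.7, 587.6, -99.0]]
hinge [576.7 -85.  213. ] knob [510.2 -70.7 244. ] [512.  -71.4 254. ] pin top [468.7 -56.3 239. ]
```

>>> servo_tool:
  series:
    - {"jaw": 1.5, "dx": 0, "dy": 4.5, "dz": 0, "ax": 0, "ay": 0, "az": 0}
    - {"jaw": 1.5, "dx": 0, "dy": 3.5, "dz": -2, "ax": 0, "ay": 0, "az": 0}
    - {"jaw": 1.5, "dx": 0, "dy": 0, "dz": -4.5, "ax": 0, "ay": 0, "az": 0}
    - {"jaw": 1.5, "dx": 0, "dy": 0, "dz": -4.5, "ax": 0, "ay": 0, "az": 0}
    - {"jaw": 1.5, "dx": 0, "dy": 0, "dz": -3, "ax": 0, "ay": 0, "az": 0}

```text
clock: 7.6
eef_pos: [586.0, -18.7, 187.7]
tool_rot: [0.707, 0.708, -0.001, -0.001]
force: [-0.1, 0.1, -1.8]
opening: 20.6
gripper_force: 29.7
```

>>> servo_tool:
  series:
    - {"jaw": 1.5, "dx": 0, "dy": 0, "dz": -0.3, "ax": 0, "ay": 0, "az": 0}
    - {"jaw": 1.5, "dx": 0, "dy": 0, "dz": 0, "ax": 0, "ay": 0, "az": 0}
    - {"jaw": 1.5, "dx": 0, "dy": 0, "dz": 0, "ax": 0, "ay": 0, "az": 0}

```text
clock: 7.9
eef_pos: [589.1, -20.4, 189.7]
tool_rot: [0.708, 0.707, 0.001, 0.001]
force: [0.5, -0.2, -0.6]
opening: 20.4
gripper_force: 29.7
```

>>> servo_tool:
  series:
    - {"jaw": 1.5, "dx": 0, "dy": 0, "dz": -0.3, "ax": 0, "ay": 0, "az": 0}
    - {"jaw": 1.5, "dx": 0, "dy": 0, "dz": -0.2, "ax": 0, "ay": 0, "az": 0}
    - {"jaw": 1.5, "dx": 0, "dy": 0, "dz": 0, "ax": 0, "ay": 0, "az": 0}

```text
clock: 8.2
eef_pos: [588.0, -21.0, 182.8]
tool_rot: [0.708, 0.706, 0.0, 0.0]
force: [-1.1, -0.3, -0.7]
opening: 20.3
gripper_force: 29.7
```

>>> servo_tool:
  series:
    - {"jaw": 1.5, "dx": 0, "dy": 0, "dz": -0.2, "ax": 0, "ay": 0, "az": 0}
    - {"jaw": 1.5, "dx": 0, "dy": 0, "dz": 0, "ax": 0, "ay": 0, "az": 0}

```text
clock: 8.4
eef_pos: [587.6, -20.9, 180.1]
tool_rot: [0.708, 0.706, -0.0, -0.0]
force: [-0.5, -0.0, -1.3]
opening: 20.0
gripper_force: 29.7
```

>>> servo_tool:
  series:
    - {"jaw": 1.5, "dx": 0, "dy": 0, "dz": -0.2, "ax": 0, "ay": 0, "az": 0}
    - {"jaw": 1.5, "dx": 0, "dy": 0, "dz": -0.1, "ax": 0, "ay": 0, "az": 0}
    - {"jaw": 1.5, "dx": 0, "dy": 0, "dz": 0, "ax": 0, "ay": 0, "az": 0}

```text
clock: 8.7
eef_pos: [587.5, -20.9, 177.0]
tool_rot: [0.708, 0.706, -0.0, -0.0]
force: [-0.9, -0.2, -0.6]
opening: 20.4
gripper_force: 29.7
```

>>> servo_tool:
  series:
    - {"jaw": 1.5, "dx": 0, "dy": 0, "dz": -0.2, "ax": 0, "ay": 0, "az": 0}
    - {"jaw": 1.5, "dx": 0, "dy": 0, "dz": -0.15, "ax": 0, "ay": 0, "az": 0}
    - {"jaw": 1.5, "dx": 0, "dy": 0, "dz": 0, "ax": 0, "ay": 0, "az": 0}

```text
clock: 9.0
eef_pos: [587.5, -20.8, 173.5]
tool_rot: [0.708, 0.706, -0.0, -0.0]
force: [1.0, 0.1, 0.1]
opening: 20.3
gripper_force: 29.7
```

>>> servo_tool:
  series:
    - {"jaw": 1.5, "dx": 0, "dy": 0, "dz": -0.1, "ax": 0, "ay": 0, "az": 0}
    - {"jaw": 1.5, "dx": 0, "dy": 0, "dz": 0, "ax": 0, "ay": 0, "az": 0}

```text
clock: 9.2
eef_pos: [587.8, -20.9, 172.8]
tool_rot: [0.708, 0.706, 0.0, 0.0]
force: [-0.2, 0.3, -1.1]
opening: 20.3
gripper_force: 29.7
```

>>> servo_tool:
  series:
    - {"jaw": 1.5, "dx": 0, "dy": 0, "dz": -0.05, "ax": 0, "ay": 0, "az": 0}
    - {"jaw": 1.5, "dx": 0, "dy": 0, "dz": 0, "ax": 0, "ay": 0, "az": 0}

```text
clock: 9.4
eef_pos: [587.8, -20.9, 172.7]
tool_rot: [0.708, 0.706, 0.0, 0.0]
force: [-1.2, -0.2, 2.8]
opening: 20.4
gripper_force: 30.0
```

It touched lightly at the home height. I'm letting go and rising.

>>> servo_tool:
  series:
    - {"jaw": 3, "dx": 0, "dy": 0, "dz": 0, "ax": 0, "ay": 0, "az": 0}
    - {"jaw": 4.5, "dx": 0, "dy": 0, "dz": 0, "ax": 0, "ay": 0, "az": 0}
    - {"jaw": 4.5, "dx": 0, "dy": 0, "dz": 0, "ax": 0, "ay": 0, "az": 0}
    - {"jaw": 4.5, "dx": 0, "dy": 0, "dz": 2, "ax": 0, "ay": 0, "az": 0}
    - {"jaw": 4.5, "dx": 0, "dy": 0, "dz": 4, "ax": 0, "ay": 0, "az": 0}

```text
clock: 9.9
eef_pos: [585.4, -20.8, 229.6]
tool_rot: [0.708, 0.706, -0.002, -0.002]
force: [0.3, 0.8, 0.2]
opening: 45.0
gripper_force: 0.0
```

>>> servo_tool:
  series:
    - {"jaw": 4.5, "dx": 0, "dy": -3.5, "dz": 3, "ax": 0, "ay": 0, "az": 0}
    - {"jaw": 4.5, "dx": 0, "dy": -4, "dz": 2.8, "ax": 0, "ay": 0, "az": 0}
    - {"jaw": 4.5, "dx": 0, "dy": -1, "dz": 4, "ax": 0, "ay": 0, "az": 0}
    - {"jaw": 4.5, "dx": 0, "dy": 0, "dz": 0, "ax": 0, "ay": 0, "az": 0}
    - {"jaw": 4.5, "dx": 0, "dy": 0, "dz": 0, "ax": 0, "ay": 0, "az": 0}

```text
clock: 10.4
eef_pos: [588.4, -106.4, 331.2]
tool_rot: [0.708, 0.706, 0.001, 0.001]
force: [0.5, -0.2, -0.3]
opening: 45.1
gripper_force: 0.0
```

Run:
```python
from h import *
st()
d=shot('wrist','w4.png');im=cv2.imread('pics/w4.png')
np.savez('w4.npz',**{k:np.array(d[k]) for k in('camera_matrix','R','t')})
a=shot('side','b4.png');b=shot('scene','a4.png')
print('disc',circfit(im,d,(588,-20),[(32,168,0,6.2)]),'boss',circfit(im,d,(588,-20),[(11,184,0,6.2)]))
print('pin',[(round(m['p'],2),m['xy']) for m in manip.masks_of('wrist','bridge_pin')])
A=im[60:280,60:440];cv2.imwrite('pics/c4.png',np.vstack([cv2.resize(A,(760,440)),cv2.resize(np.hstack([cv2.imread('pics/b4.png')[190:270,250:390],cv2.imread('pics/a4.png')[200:280,250:380]]),(760,150))]))
```

```text
{'clock': 10.4, 'qpos': [-0.179, 0.291, 0.148, 1.425, 0.0, 1.395], 'eef_pos': [588.409, -106.354, 331.208], 'tool_rot': [0.708, 0.706, 0.001, 0.001], 'force': [0.487, -0.158, -0.317], 'ft_torque': [0.043, -0.021, -0.033], 'opening': 45.057, 'gripper_force': 0.0}
disc [[70.0, 587.5, -20.5], [68.9, 587.0, -20.5], [68.9, 587.0, -21.0], [68.8, 586.5, -21.5]] boss [[120.0, 587.5, -22.0], [120.0, 587.5, -21.5], [120.0, 587.0, -21.5], [119.9, 588.0, -21.5]]
pin []
```

View pics/c4.png

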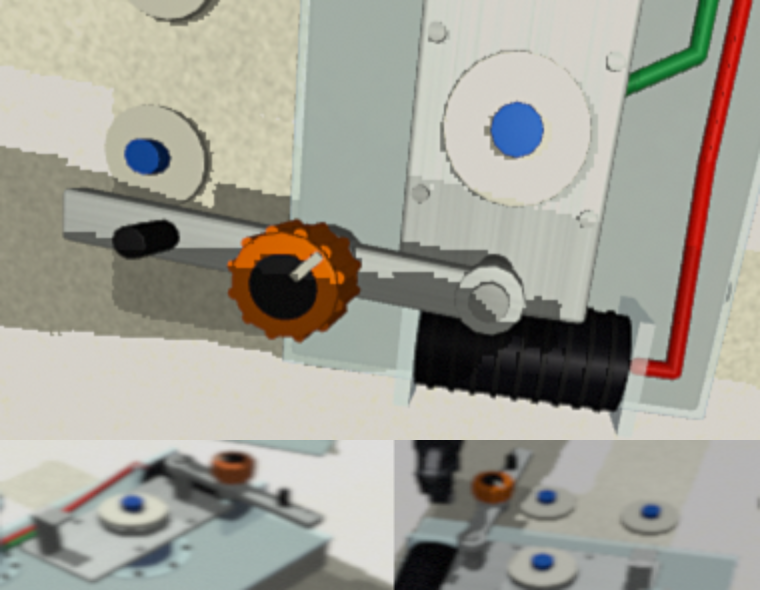

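The cover is flat in the port: disc at (318,124) in full-picture pixels, fitted to (587.3,-20.7). The pin's top is at about (124,180), its base at (142,178), and the hinge cap at (305,210).

```bash
python3 - <<'E'
from h import *
d=dict(np.load('w4.npz'))
pt=ray(d,(124,180),239);pb=ray(d,(143,178),213);k=ray(d,(201.5,203),254)
print('pin',pt.round(1),pb.round(1),'knob',k.round(1))
for z in(212,220,226,232):print('hinge',z,ray(d,(305.5,210),z).round(1))
p=np.array([587.3,-20.5])
for yaw in(-.14,-.16,-.18,-.2):
    u=np.array([-np.sin(yaw),np.cos(yaw)]);h=p-67*u;v=pt[:2]-h;w=k[:2]-h
    print(yaw,h.round(1),'pin r',np.hypot(*v).round(1),'ang',np.arctan2(v[1],v[0]).round(3),'knob r',np.hypot(*w).round(1),np.arctan2(w[1],w[0]).round(3))
# plate edges for unit yaw: bearing from the catch and hinge
E
python3 - <<'E'
E
```

```text
pin [454.4 -59.2 239. ] [454.3 -60.8 213. ] knob [511.2 -72.6 254. ]
hinge 212 [577.8 -86.3 212. ]
hinge 220 [578.1 -84.6 220. ]
hinge 226 [578.4 -83.4 226. ]
hinge 232 [578.6 -82.1 232. ]
-0.14 [578.  -86.8] pin r 126.6 ang 2.922 knob r 68.2 2.931
-0.16 [576.6 -86.6] pin r 125.2 ang 2.921 knob r 66.9 2.93
-0.18 [575.3 -86.4] pin r 123.9 ang 2.92 knob r 65.5 2.929
-0.2 [574.  -86.2] pin r 122.5 ang 2.92 knob r 64.2 2.928
```

>>> servo_tool:
  series:
    - {"jaw": 4, "dx": -2, "dy": 0.8, "dz": 0, "ax": 0, "ay": 0, "az": 0.149}
    - {"jaw": 4, "dx": -2, "dy": 0.8, "dz": 0, "ax": 0, "ay": 0, "az": 0.149}
    - {"jaw": 4, "dx": -2, "dy": 0.8, "dz": 0, "ax": 0, "ay": 0, "az": 0.149}
    - {"jaw": 4, "dx": -2, "dy": 0.8, "dz": 0, "ax": 0, "ay": 0, "az": 0.149}
    - {"jaw": 4, "dx": -2, "dy": 0.8, "dz": 0, "ax": 0, "ay": 0, "az": 0.149}

```text
clock: 11.1
eef_pos: [486.3, -65.0, 329.1]
tool_rot: [0.399, 0.917, -0.0, -0.001]
force: [0.1, 0.2, 0.8]
opening: 39.8
gripper_force: 0.0
```

>>> servo_tool:
  series:
    - {"jaw": 4, "dx": -2, "dy": 0.6, "dz": 0, "ax": 0, "ay": 0, "az": 0.149}
    - {"jaw": 4, "dx": -1.35, "dy": 0, "dz": 0, "ax": 0, "ay": 0, "az": 0.149}
    - {"jaw": 4, "dx": 0, "dy": 0, "dz": -3, "ax": 0, "ay": 0, "az": 0.149}
    - {"jaw": 4, "dx": 0, "dy": 0, "dz": -3, "ax": 0, "ay": 0, "az": 0.149}
    - {"jaw": 4, "dx": 0, "dy": 0, "dz": 0, "ax": 0, "ay": 0, "az": 0}

```text
clock: 11.6
eef_pos: [451.0, -59.0, 266.2]
tool_rot: [0.115, 0.993, 0.0, -0.004]
force: [-1.1, 0.6, -0.6]
opening: 39.8
gripper_force: 0.0
```

Run:
```python
from h import *
st()
d=shot('wrist','w5.png')
for p in([454.2,-59.7,239],[454.2,-59.7,213],[577.7,-86.8,220],[511.6,-72.4,254]): print(proj(d,p).round())
```

```text
{'clock': 11.6, 'qpos': [-0.13, 0.034, -0.305, 1.24, 0.0, 0.1], 'eef_pos': [451.047, -59.0, 266.194], 'tool_rot': [0.115, 0.993, 0.0, -0.004], 'force': [-1.081, 0.62, -0.629], 'ft_torque': [0.004, 0.026, 0.015], 'opening': 39.842, 'gripper_force': 0.0}
[318. 285.]
[318. 268.]
[321. 439.]
[319. 394.]
```

View pics/w5.png

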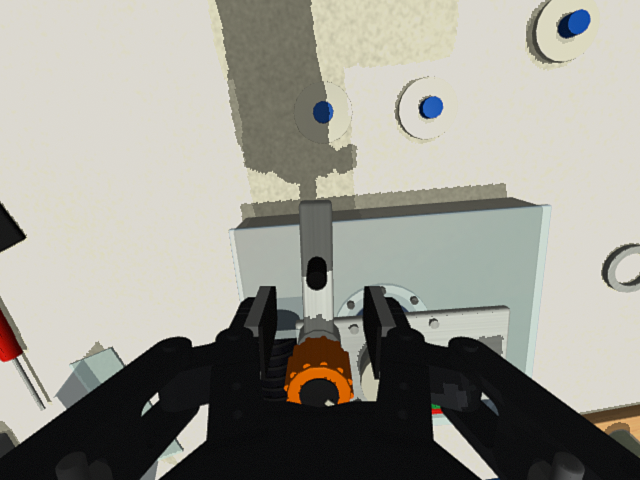

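>>> servo_tool:
  force: 25
  series:
    - {"jaw": 4, "dx": -0.1, "dy": 0, "dz": -3, "ax": 0, "ay": 0, "az": 0}
    - {"jaw": 4, "dx": 0, "dy": 0, "dz": -2.2, "ax": 0, "ay": 0, "az": 0}
    - {"jaw": 3, "dx": 0, "dy": 0, "dz": 0, "ax": 0, "ay": 0, "az": 0}
    - {"jaw": 0.6, "dx": 0, "dy": 0, "dz": 0, "ax": 0, "ay": 0, "az": 0}
    - {"jaw": 0.6, "dx": 0, "dy": 0, "dz": 0, "ax": 0, "ay": 0, "az": 0}

```text
clock: 12.15
eef_pos: [454.0, -59.9, 219.9]
tool_rot: [0.116, 0.993, -0.0, 0.001]
force: [-1.0, 0.4, 0.6]
opening: 10.4
gripper_force: 24.5
```

>>> servo_tool:
  series:
    - {"jaw": 0.6, "dx": 0, "dy": 0, "dz": 0, "ax": 0, "ay": 0, "az": 0}
    - {"jaw": 0.6, "dx": 0, "dy": 0, "dz": 0, "ax": 0, "ay": 0, "az": 0}
    - {"jaw": 0.6, "dx": 0, "dy": 0, "dz": 0, "ax": 0, "ay": 0, "az": 0}

```text
clock: 12.45
eef_pos: [454.0, -59.9, 219.8]
tool_rot: [0.116, 0.993, 0.0, 0.001]
force: [-2.3, -0.0, 6.8]
opening: 10.8
gripper_force: 25.1
```

Run:
```python
from h import *
st()
h=np.array([577.7,-86.8]);a0=2.923;n=14
P=[h+127*np.array([np.cos(a0-i*1.497/n),np.sin(a0-i*1.497/n)]) for i in range(n+1)]
print(1.497/n,P[0],P[-1]);print(np.round(np.diff(P,axis=0)/10,2).tolist())
```

```text
{'clock': 12.45, 'qpos': [-0.131, 0.05, -0.393, 1.125, 0.0, 0.101], 'eef_pos': [453.998, -59.931, 219.828], 'tool_rot': [0.116, 0.993, 0.0, 0.001], 'force': [-2.268, -0.022, 6.79], 'ft_torque': [0.068, 0.499, 0.003], 'opening': 10.834, 'gripper_force': 25.075}
0.10692857142857144 [453.72214185 -59.25929033] [596.02494314  38.87098495]
[[0.36, 1.31], [0.5, 1.26], [0.63, 1.2], [0.76, 1.13], [0.87, 1.04], [0.98, 0.94], [1.07, 0.83], [1.16, 0.71], [1.23, 0.58], [1.28, 0.45], [1.32, 0.31], [1.35, 0.17], [1.36, 0.02], [1.35, -0.12]]
```

>>> servo_tool:
  series:
    - {"jaw": 0.6, "dx": 0.36, "dy": 1.31, "dz": 0.15, "ax": 0, "ay": 0, "az": -0.107}
    - {"jaw": 0.6, "dx": 0.5, "dy": 1.26, "dz": 0, "ax": 0, "ay": 0, "az": -0.107}
    - {"jaw": 0.6, "dx": 0.63, "dy": 1.2, "dz": 0, "ax": 0, "ay": 0, "az": -0.107}
    - {"jaw": 0.6, "dx": 0.76, "dy": 1.13, "dz": 0, "ax": 0, "ay": 0, "az": -0.107}

```text
clock: 12.85
eef_pos: [476.5, -11.2, 220.0]
tool_rot: [0.326, 0.945, -0.001, 0.001]
force: [2.6, -3.6, -5.4]
opening: 10.7
gripper_force: 25.3
```

>>> servo_tool:
  series:
    - {"jaw": 0.6, "dx": 0.87, "dy": 1.04, "dz": 0, "ax": 0, "ay": 0, "az": -0.107}
    - {"jaw": 0.6, "dx": 0.98, "dy": 0.94, "dz": 0, "ax": 0, "ay": 0, "az": -0.107}
    - {"jaw": 0.6, "dx": 1.07, "dy": 0.83, "dz": 0, "ax": 0, "ay": 0, "az": -0.107}
    - {"jaw": 0.6, "dx": 1.16, "dy": 0.71, "dz": 0, "ax": 0, "ay": 0, "az": -0.107}

```text
clock: 13.25
eef_pos: [517.3, 23.6, 220.0]
tool_rot: [0.52, 0.854, -0.001, 0.001]
force: [0.5, -5.7, -2.2]
opening: 10.5
gripper_force: 25.4
```

>>> servo_tool:
  series:
    - {"jaw": 0.6, "dx": 1.23, "dy": 0.56, "dz": 0, "ax": 0, "ay": 0, "az": -0.107}
    - {"jaw": 0.6, "dx": 1.28, "dy": 0.42, "dz": 0, "ax": 0, "ay": 0, "az": -0.107}
    - {"jaw": 0.6, "dx": 1.32, "dy": 0.3, "dz": 0, "ax": 0, "ay": 0, "az": -0.107}
    - {"jaw": 0.6, "dx": 1.35, "dy": 0.16, "dz": 0, "ax": 0, "ay": 0, "az": -0.107}
    - {"jaw": 0.6, "dx": 0, "dy": 0, "dz": 0, "ax": 0, "ay": 0, "az": 0}

```text
clock: 13.75
eef_pos: [570.1, 38.3, 220.0]
tool_rot: [0.688, 0.726, 0.0, 0.001]
force: [2.1, -2.2, -1.8]
opening: 10.7
gripper_force: 25.6
```

>>> servo_tool:
  series:
    - {"jaw": 0.6, "dx": 1, "dy": 0.02, "dz": 0, "ax": 0, "ay": 0, "az": -0.07}
    - {"jaw": 0.6, "dx": 0.7, "dy": -0.04, "dz": 0, "ax": 0, "ay": 0, "az": -0.06}
    - {"jaw": 0.6, "dx": 0.4, "dy": -0.04, "dz": 0, "ax": 0, "ay": 0, "az": -0.04}
    - {"jaw": 0.6, "dx": 0, "dy": 0, "dz": 0, "ax": 0, "ay": 0, "az": 0}

```text
clock: 14.15
eef_pos: [589.4, 37.9, 220.0]
tool_rot: [0.746, 0.666, 0.0, 0.0]
force: [0.6, -2.6, -2.0]
opening: 10.0
gripper_force: 25.5
```

>>> servo_tool:
  series:
    - {"jaw": 0.6, "dx": 0.3, "dy": -0.04, "dz": 0, "ax": 0, "ay": 0, "az": -0.025}
    - {"jaw": 0.6, "dx": 0, "dy": 0, "dz": 0, "ax": 0, "ay": 0, "az": 0}

```text
clock: 14.35
eef_pos: [592.2, 37.6, 220.0]
tool_rot: [0.755, 0.656, -0.0, 0.0]
force: [-0.7, -1.7, -0.3]
opening: 10.3
gripper_force: 25.6
```

>>> servo_tool:
  series:
    - {"jaw": 0.6, "dx": 0.25, "dy": -0.04, "dz": 0, "ax": 0, "ay": 0, "az": -0.02}
    - {"jaw": 0.6, "dx": 0, "dy": 0, "dz": 0, "ax": 0, "ay": 0, "az": 0}

```text
clock: 14.55
eef_pos: [595.0, 37.2, 220.0]
tool_rot: [0.761, 0.648, 0.0, 0.0]
force: [-1.4, -2.3, 1.0]
opening: 10.5
gripper_force: 25.7
```

>>> servo_tool:
  series:
    - {"jaw": 0.6, "dx": 0.2, "dy": -0.03, "dz": 0, "ax": 0, "ay": 0, "az": -0.02}
    - {"jaw": 0.6, "dx": 0, "dy": 0, "dz": 0, "ax": 0, "ay": 0, "az": 0}

```text
clock: 14.75
eef_pos: [595.7, 37.1, 219.9]
tool_rot: [0.768, 0.64, -0.001, -0.001]
force: [-5.6, -1.2, 3.6]
opening: 10.5
gripper_force: 26.0
```

>>> servo_tool:
  series:
    - {"jaw": 0.6, "dx": 0.15, "dy": -0.02, "dz": 0, "ax": 0, "ay": 0, "az": 0}
    - {"jaw": 0.6, "dx": 0, "dy": 0, "dz": 0, "ax": 0, "ay": 0, "az": 0}

```text
clock: 14.95
eef_pos: [595.8, 37.1, 219.9]
tool_rot: [0.768, 0.641, -0.002, -0.002]
force: [-10.2, -0.6, 6.7]
opening: 11.1
gripper_force: 26.3
```

The bridge is against its stop: the force rose with no further motion. I'm releasing, rising, and turning the wrist back for the knob.

>>> servo_tool:
  series:
    - {"jaw": 0.6, "dx": -0.2, "dy": 0, "dz": 0, "ax": 0, "ay": 0, "az": 0}
    - {"jaw": 3, "dx": 0, "dy": 0, "dz": 0, "ax": 0, "ay": 0, "az": 0}
    - {"jaw": 3, "dx": 0, "dy": 0, "dz": 0, "ax": 0, "ay": 0, "az": 0}
    - {"jaw": 3, "dx": 0, "dy": 0, "dz": 3, "ax": 0, "ay": 0, "az": 0}
    - {"jaw": 5, "dx": 0, "dy": 0, "dz": 4, "ax": 0, "ay": 0, "az": 0}

```text
clock: 15.45
eef_pos: [595.3, 37.0, 288.4]
tool_rot: [0.768, 0.641, -0.002, -0.001]
force: [-0.1, -0.6, 0.2]
opening: 43.1
gripper_force: 0.0
```

>>> servo_tool:
  series:
    - {"jaw": 5, "dx": 0, "dy": 0, "dz": 4, "ax": 0, "ay": 0, "az": 0}
    - {"jaw": 5, "dx": 0, "dy": -4, "dz": 0, "ax": 0, "ay": 0, "az": 0}
    - {"jaw": 5, "dx": 0, "dy": -4, "dz": 0, "ax": 0, "ay": 0, "az": 0}
    - {"jaw": 5, "dx": 0, "dy": -4, "dz": 0, "ax": 0, "ay": 0, "az": 0}
    - {"jaw": 5, "dx": 0, "dy": -2, "dz": 0, "ax": 0, "ay": 0, "az": 0}

```text
clock: 15.95
eef_pos: [596.7, -105.9, 329.9]
tool_rot: [0.768, 0.64, 0.0, 0.001]
force: [-0.1, 0.7, 1.0]
opening: 50.3
gripper_force: 0.0
```

Run:
```python
from h import *
st()
d=shot('wrist','w6.png');im=cv2.imread('pics/w6.png')
np.savez('w6.npz',**{k:np.array(d[k]) for k in('camera_matrix','R','t')})
print([proj(d,p).round().tolist() for p in([587.3,-20.5,254],[596,38.9,239],[596,38.9,213])])
```

```text
{'clock': 15.95, 'qpos': [-0.175, 0.309, 0.168, 1.429, -0.0, 1.578], 'eef_pos': [596.708, -105.878, 329.934], 'tool_rot': [0.768, 0.64, 0.0, 0.001], 'force': [-0.055, 0.675, 0.957], 'ft_torque': [-0.014, -0.008, 0.024], 'opening': 50.253, 'gripper_force': 0.0}
[[279.0, 125.0], [275.0, 20.0], [280.0, 33.0]]
```

View pics/w6.png

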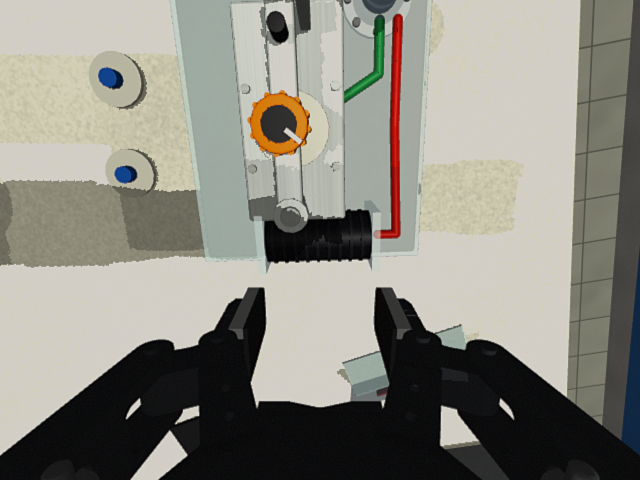

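The knob's top is at (279,123), where it was predicted, and the pin at (275,20). I'm turning the wrist back by about 3.4 rad over the knob.

>>> servo_tool:
  series:
    - {"jaw": 5, "dx": -0.9, "dy": 3, "dz": 0, "ax": 0, "ay": 0, "az": 0.149}
    - {"jaw": 5, "dx": 0, "dy": 3, "dz": 0, "ax": 0, "ay": 0, "az": 0.149}
    - {"jaw": 5, "dx": 0, "dy": 2.5, "dz": 0, "ax": 0, "ay": 0, "az": 0.149}
    - {"jaw": 5, "dx": 0, "dy": 0, "dz": 0, "ax": 0, "ay": 0, "az": 0.149}
    - {"jaw": 5, "dx": 0, "dy": 0, "dz": 0, "ax": 0, "ay": 0, "az": 0.149}

```text
clock: 16.5
eef_pos: [587.8, -16.7, 329.9]
tool_rot: [0.478, 0.878, 0.0, 0.0]
force: [-0.3, -0.4, 0.3]
opening: 50.1
gripper_force: 0.0
```

>>> servo_tool:
  series:
    - {"jaw": 5, "dx": 0, "dy": 0, "dz": 0, "ax": 0, "ay": 0, "az": 0.149}
    - {"jaw": 5, "dx": 0, "dy": 0, "dz": 0, "ax": 0, "ay": 0, "az": 0.149}
    - {"jaw": 5, "dx": 0, "dy": 0, "dz": 0, "ax": 0, "ay": 0, "az": 0.149}
    - {"jaw": 5, "dx": 0, "dy": 0, "dz": 0, "ax": 0, "ay": 0, "az": 0.149}
    - {"jaw": 5, "dx": 0, "dy": 0, "dz": 0, "ax": 0, "ay": 0, "az": 0.149}

```text
clock: 17.0
eef_pos: [587.8, -17.6, 329.8]
tool_rot: [0.127, 0.992, 0.0, 0.0]
force: [0.1, -0.4, -0.2]
opening: 49.8
gripper_force: 0.0
```

>>> servo_tool:
  series:
    - {"jaw": 5, "dx": 0, "dy": 0, "dz": 0, "ax": 0, "ay": 0, "az": 0.149}
    - {"jaw": 5, "dx": 0, "dy": 0, "dz": 0, "ax": 0, "ay": 0, "az": 0.149}
    - {"jaw": 5, "dx": 0, "dy": 0, "dz": 0, "ax": 0, "ay": 0, "az": 0.149}
    - {"jaw": 5, "dx": 0, "dy": 0, "dz": 0, "ax": 0, "ay": 0, "az": 0.149}
    - {"jaw": 5, "dx": 0, "dy": 0, "dz": 0, "ax": 0, "ay": 0, "az": 0.149}

```text
clock: 17.5
eef_pos: [587.8, -17.6, 329.8]
tool_rot: [-0.243, 0.97, 0.0, 0.0]
force: [-0.5, -0.2, -0.0]
opening: 50.1
gripper_force: 0.0
```

>>> servo_tool:
  series:
    - {"jaw": 5, "dx": 0, "dy": 0, "dz": 0, "ax": 0, "ay": 0, "az": 0.149}
    - {"jaw": 5, "dx": 0, "dy": 0, "dz": 0, "ax": 0, "ay": 0, "az": 0.149}
    - {"jaw": 5, "dx": 0, "dy": 0, "dz": 0, "ax": 0, "ay": 0, "az": 0.149}
    - {"jaw": 5, "dx": 0, "dy": 0, "dz": 0, "ax": 0, "ay": 0, "az": 0.149}
    - {"jaw": 5, "dx": 0, "dy": 0, "dz": 0, "ax": 0, "ay": 0, "az": 0.149}

```text
clock: 18.0
eef_pos: [587.8, -17.6, 329.8]
tool_rot: [-0.579, 0.815, 0.0, 0.0]
force: [-0.2, -0.5, -0.2]
opening: 50.1
gripper_force: 0.0
```

>>> servo_tool:
  series:
    - {"jaw": 5, "dx": 0, "dy": 0, "dz": 0, "ax": 0, "ay": 0, "az": 0.149}
    - {"jaw": 5, "dx": 0, "dy": 0, "dz": 0, "ax": 0, "ay": 0, "az": 0.149}
    - {"jaw": 5, "dx": 0, "dy": 0, "dz": 0, "ax": 0, "ay": 0, "az": 0.149}
    - {"jaw": 5, "dx": 0, "dy": 0, "dz": 0, "ax": 0, "ay": 0, "az": 0}
    - {"jaw": 5, "dx": 0, "dy": 0, "dz": 0, "ax": 0, "ay": 0, "az": 0}

```text
clock: 18.5
eef_pos: [587.6, -17.8, 329.8]
tool_rot: [0.742, -0.67, 0.0, -0.0]
force: [0.1, 0.9, -0.3]
opening: 50.2
gripper_force: 0.0
```

Run:
```python
from h import *
st()
```

```text
{'clock': 18.5, 'qpos': [-0.03, 0.273, 0.12, 1.418, 0.0, -1.703], 'eef_pos': [587.578, -17.806, 329.805], 'tool_rot': [0.742, -0.67, 0.0, -0.0], 'force': [0.077, 0.863, -0.286], 'ft_torque': [-0.051, 0.039, -0.015], 'opening': 50.176, 'gripper_force': 0.0}
```

>>> servo_tool:
  force: 50
  series:
    - {"jaw": 5, "dx": -0.03, "dy": -0.26, "dz": -4, "ax": 0, "ay": 0, "az": 0}
    - {"jaw": 5, "dx": 0, "dy": 0, "dz": -4, "ax": 0, "ay": 0, "az": 0}
    - {"jaw": 5, "dx": 0, "dy": 0, "dz": -2.3, "ax": 0, "ay": 0, "az": 0}
    - {"jaw": 5, "dx": 0, "dy": 0, "dz": 0, "ax": 0, "ay": 0, "az": 0}
    - {"jaw": 5, "dx": 0, "dy": 0, "dz": 0, "ax": 0, "ay": 0, "az": 0}

```text
clock: 19.0
eef_pos: [587.1, -20.7, 227.4]
tool_rot: [0.743, -0.669, -0.0, -0.0]
force: [0.4, -0.8, 0.3]
opening: 50.4
gripper_force: 0.0
```

>>> servo_tool:
  series:
    - {"jaw": 3, "dx": 0, "dy": 0, "dz": 0, "ax": 0, "ay": 0, "az": 0}
    - {"jaw": 3, "dx": 0, "dy": 0, "dz": 0, "ax": 0, "ay": 0, "az": 0}
    - {"jaw": 3, "dx": 0, "dy": 0, "dz": 0, "ax": 0, "ay": 0, "az": 0}
    - {"jaw": 3, "dx": 0, "dy": 0, "dz": 0, "ax": 0, "ay": 0, "az": 0}

```text
clock: 19.4
eef_pos: [587.5, -20.8, 229.2]
tool_rot: [0.743, -0.669, 0.001, -0.001]
force: [-3.8, -0.1, 6.1]
opening: 35.1
gripper_force: 49.6
```

Run:
```python
from h import *
st()
```

```text
{'clock': 19.4, 'qpos': [-0.035, 0.289, -0.085, 1.194, -0.0, -1.711], 'eef_pos': [587.485, -20.834, 229.155], 'tool_rot': [0.743, -0.669, 0.001, -0.001], 'force': [-3.807, -0.115, 6.122], 'ft_torque': [-0.054, 1.003, -0.036], 'opening': 35.135, 'gripper_force': 49.574}
```

>>> servo_tool:
  series:
    - {"jaw": 3, "dx": 0, "dy": 0, "dz": -0.02, "ax": 0, "ay": 0, "az": -0.149}
    - {"jaw": 3, "dx": 0, "dy": 0, "dz": -0.02, "ax": 0, "ay": 0, "az": -0.149}
    - {"jaw": 3, "dx": 0, "dy": 0, "dz": -0.02, "ax": 0, "ay": 0, "az": -0.149}
    - {"jaw": 3, "dx": 0, "dy": 0, "dz": -0.02, "ax": 0, "ay": 0, "az": -0.149}
    - {"jaw": 3, "dx": 0, "dy": 0, "dz": -0.02, "ax": 0, "ay": 0, "az": 0}

```text
clock: 19.9
eef_pos: [587.6, -21.0, 228.3]
tool_rot: [-0.513, 0.859, -0.001, 0.001]
force: [-4.9, -2.0, 8.2]
opening: 34.4
gripper_force: 49.9
```

```bash
cat > s.py <<'E'
from h import *
s=manip.sense();t=s['tool_rot'];print(round(s['clock'],2),'q6',round(s['qpos'][5],3),'z',round(s['eef_pos'][2],1),'F',np.round(s['force'],1),'T',np.round(s['ft_torque'],3),'op',round(s['opening'],1),'yaw',round(2*np.arctan2(t[1],t[0]),3))
E
python3 s.py
```

```text
19.9 q6 -1.112 z 228.3 F [-4.9 -2.   8.2] T [-0.168  0.989  0.138] op 34.4 yaw 4.218
```

>>> servo_tool:
  series:
    - {"jaw": 3, "dx": 0, "dy": 0, "dz": -0.02, "ax": 0, "ay": 0, "az": -0.149}
    - {"jaw": 3, "dx": 0, "dy": 0, "dz": -0.02, "ax": 0, "ay": 0, "az": -0.149}
    - {"jaw": 3, "dx": 0, "dy": 0, "dz": -0.02, "ax": 0, "ay": 0, "az": -0.149}
    - {"jaw": 3, "dx": 0, "dy": 0, "dz": -0.02, "ax": 0, "ay": 0, "az": -0.149}
    - {"jaw": 3, "dx": 0, "dy": 0, "dz": -0.02, "ax": 0, "ay": 0, "az": 0}

```text
clock: 20.4
eef_pos: [587.6, -21.2, 227.3]
tool_rot: [-0.238, 0.971, -0.001, 0.001]
force: [-4.5, -1.0, 7.2]
opening: 34.7
gripper_force: 49.8
```

```bash
python3 s.py
```

```text
20.4 q6 -0.516 z 227.3 F [-4.5 -1.   7.2] T [-0.347  1.083  0.079] op 34.7 yaw 3.622
```

>>> servo_tool:
  series:
    - {"jaw": 3, "dx": 0, "dy": 0, "dz": -0.025, "ax": 0, "ay": 0, "az": -0.149}
    - {"jaw": 3, "dx": 0, "dy": 0, "dz": -0.025, "ax": 0, "ay": 0, "az": -0.149}
    - {"jaw": 3, "dx": 0, "dy": 0, "dz": 0, "ax": 0, "ay": 0, "az": 0}
    - {"jaw": 3, "dx": 0, "dy": 0, "dz": 0, "ax": 0, "ay": 0, "az": 0}

```text
clock: 20.8
eef_pos: [587.5, -21.3, 226.8]
tool_rot: [-0.093, 0.996, -0.001, 0.001]
force: [-4.2, -0.7, 7.7]
opening: 34.3
gripper_force: 49.8
```

```bash
python3 s.py
```

```text
20.8 q6 -0.221 z 226.8 F [-4.2 -0.7  7.7] T [-0.473  1.019  0.003] op 34.3 yaw 3.327
```

>>> servo_tool:
  series:
    - {"jaw": 3, "dx": 0, "dy": 0, "dz": -0.025, "ax": 0, "ay": 0, "az": -0.149}
    - {"jaw": 3, "dx": 0, "dy": 0, "dz": -0.025, "ax": 0, "ay": 0, "az": -0.149}
    - {"jaw": 3, "dx": 0, "dy": 0, "dz": 0, "ax": 0, "ay": 0, "az": 0}
    - {"jaw": 3, "dx": 0, "dy": 0, "dz": 0, "ax": 0, "ay": 0, "az": 0}

```text
clock: 21.2
eef_pos: [587.4, -21.5, 226.3]
tool_rot: [0.056, 0.998, -0.001, 0.001]
force: [-4.3, -1.9, 7.8]
opening: 34.6
gripper_force: 49.8
```

```bash
python3 s.py
```

```text
21.2 q6 0.077 z 226.3 F [-4.3 -1.9  7.8] T [-0.569  1.134  0.01 ] op 34.6 yaw 3.029
```

>>> servo_tool:
  series:
    - {"jaw": 3, "dx": 0, "dy": 0, "dz": -0.025, "ax": 0, "ay": 0, "az": -0.149}
    - {"jaw": 3, "dx": 0, "dy": 0, "dz": -0.025, "ax": 0, "ay": 0, "az": -0.149}
    - {"jaw": 3, "dx": 0, "dy": 0, "dz": 0, "ax": 0, "ay": 0, "az": 0}
    - {"jaw": 3, "dx": 0, "dy": 0, "dz": 0, "ax": 0, "ay": 0, "az": 0}

```text
clock: 21.6
eef_pos: [587.2, -21.5, 225.8]
tool_rot: [0.204, 0.979, -0.001, 0.001]
force: [-4.9, -1.3, 8.6]
opening: 34.7
gripper_force: 49.9
```

```bash
python3 s.py
```

```text
21.6 q6 0.375 z 225.8 F [-4.9 -1.3  8.6] T [-0.594  1.336  0.022] op 34.7 yaw 2.731
```

>>> servo_tool:
  series:
    - {"jaw": 3, "dx": 0, "dy": 0, "dz": -0.025, "ax": 0, "ay": 0, "az": -0.149}
    - {"jaw": 3, "dx": 0, "dy": 0, "dz": -0.025, "ax": 0, "ay": 0, "az": -0.149}
    - {"jaw": 3, "dx": 0, "dy": 0, "dz": 0, "ax": 0, "ay": 0, "az": 0}
    - {"jaw": 3, "dx": 0, "dy": 0, "dz": 0, "ax": 0, "ay": 0, "az": 0}

```text
clock: 22.0
eef_pos: [587.1, -21.5, 225.4]
tool_rot: [0.347, 0.938, -0.001, 0.001]
force: [-4.8, -1.7, 9.6]
opening: 34.4
gripper_force: 49.9
```

```bash
python3 s.py
```

```text
22.0 q6 0.673 z 225.4 F [-4.8 -1.7  9.6] T [-0.576  1.51  -0.009] op 34.4 yaw 2.433
```

>>> servo_tool:
  series:
    - {"jaw": 3, "dx": 0, "dy": 0, "dz": -0.025, "ax": 0, "ay": 0, "az": -0.149}
    - {"jaw": 3, "dx": 0, "dy": 0, "dz": -0.025, "ax": 0, "ay": 0, "az": -0.149}
    - {"jaw": 3, "dx": 0, "dy": 0, "dz": 0, "ax": 0, "ay": 0, "az": 0}
    - {"jaw": 3, "dx": 0, "dy": 0, "dz": 0, "ax": 0, "ay": 0, "az": 0}

```text
clock: 22.4
eef_pos: [587.0, -21.4, 225.2]
tool_rot: [0.482, 0.876, -0.0, 0.001]
force: [-7.1, -2.3, 11.8]
opening: 34.8
gripper_force: 50.2
```

```bash
python3 s.py
```

```text
22.4 q6 0.971 z 225.2 F [-7.1 -2.3 11.8] T [-0.557  1.809 -0.033] op 34.8 yaw 2.135
```

>>> servo_tool:
  series:
    - {"jaw": 3, "dx": 0, "dy": 0, "dz": -0.025, "ax": 0, "ay": 0, "az": -0.149}
    - {"jaw": 3, "dx": 0, "dy": 0, "dz": -0.025, "ax": 0, "ay": 0, "az": -0.149}
    - {"jaw": 3, "dx": 0, "dy": 0, "dz": 0, "ax": 0, "ay": 0, "az": 0}
    - {"jaw": 3, "dx": 0, "dy": 0, "dz": 0, "ax": 0, "ay": 0, "az": 0}

```text
clock: 22.8
eef_pos: [586.9, -21.3, 225.1]
tool_rot: [0.607, 0.795, 0.0, 0.001]
force: [-8.1, -1.1, 13.6]
opening: 34.4
gripper_force: 50.4
```

```bash
python3 s.py
```

```text
22.8 q6 1.269 z 225.1 F [-8.1 -1.1 13.6] T [-0.39   2.169  0.027] op 34.4 yaw 1.837
```

```bash
cat > pt.py <<'E'
from h import *
def pointer(im,d,c,z):
    # rectified top view of the knob face, 0.25 mm/px, +-20 mm, axes world x right, y up
    n=160;gx,gy=np.meshgrid((np.arange(n)-n/2)*.25,-(np.arange(n)-n/2)*.25)
    P=np.array([proj(d,[c[0]+a,c[1]+b,z]) for a,b in zip(gx.ravel(),gy.ravel())],np.float32).reshape(n,n,2)
    r=cv2.remap(im,P[...,0],P[...,1],cv2.INTER_LINEAR)
    h=cv2.cvtColor(r,cv2.COLOR_BGR2HSV);m=(h[...,1]<70)&(h[...,2]>90)&(np.hypot(gx,gy)<14)
    print('n',m.sum(),'pointer deg',np.degrees(np.arctan2(gy[m].mean(),gx[m].mean())).round(1),gx[m].mean().round(1),gy[m].mean().round(1));return r
if __name__=='__main__':
    d0=dict(np.load('w6.npz'));r0=pointer(cv2.imread('pics/w6.png'),d0,(587.3,-20.2),254)
    d=shot('wrist','w7.png');im=cv2.imread('pics/w7.png')
    r1=pointer(im,d,(587.3,-20.5),249)
    cv2.imwrite('pics/k7.png',np.hstack([cv2.resize(r0,(300,300)),cv2.resize(r1,(300,300))]))
E
python3 pt.py
```

```text
n 537 pointer deg -49.9 5.7 -6.8
n 474 pointer deg 147.5 -7.7 4.9
```

View pics/k7.png

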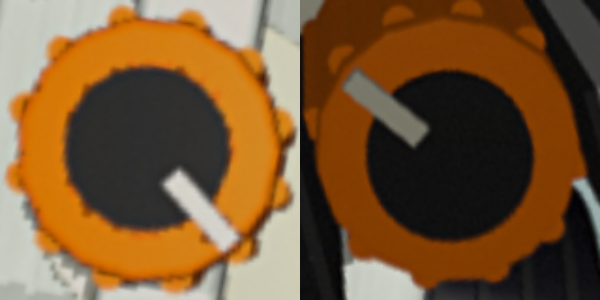

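Knob face views: the pointer went from about -51° to about 139°, which is 2.97 rad clockwise and matches the tool, so the grip isn't slipping. I'm going on in small steps, reading the averaged torque.

```bash
cat > s.py <<'E'
from h import *
L=[]
for i in range(4):
    s=manip.sense();L.append([s['ft_torque'][2],s['joint_torque'][5],s['force'][2],s['eef_pos'][2]]);manip.camera('scene')
t=s['tool_rot'];print(round(s['clock'],2),'q6',round(s['qpos'][5],3),'Tz,J6,Fz,z',np.round(np.mean(L,0),3),'each',np.round(np.array(L)[:,0],3))
E
python3 s.py
```

```text
23.0 q6 1.269 Tz,J6,Fz,z [7.10000e-02 6.50000e-02 1.38150e+01 2.25081e+02] each [0.052 0.073 0.047 0.111]
```

>>> servo_tool:
  series:
    - {"jaw": 3, "dx": 0, "dy": 0, "dz": -0.01, "ax": 0, "ay": 0, "az": -0.1}
    - {"jaw": 3, "dx": 0, "dy": 0, "dz": 0, "ax": 0, "ay": 0, "az": 0}

```text
clock: 23.25
eef_pos: [586.8, -21.3, 225.1]
tool_rot: [0.647, 0.763, 0.0, 0.001]
force: [-8.0, -1.5, 14.3]
opening: 34.6
gripper_force: 50.4
```

```bash
python3 s.py
```

```text
23.4 q6 1.369 Tz,J6,Fz,z [1.12000e-01 2.80000e-01 1.39480e+01 2.25046e+02] each [0.133 0.098 0.151 0.064]
```

>>> servo_tool:
  series:
    - {"jaw": 3, "dx": 0, "dy": 0, "dz": -0.01, "ax": 0, "ay": 0, "az": -0.1}
    - {"jaw": 3, "dx": 0, "dy": 0, "dz": 0, "ax": 0, "ay": 0, "az": 0}

```text
clock: 23.65
eef_pos: [586.8, -21.2, 225.0]
tool_rot: [0.684, 0.73, 0.0, 0.001]
force: [-8.7, -0.9, 14.8]
opening: 34.5
gripper_force: 50.5
```

```bash
python3 s.py
```

```text
23.8 q6 1.469 Tz,J6,Fz,z [9.70000e-02 2.81000e-01 1.43330e+01 2.24998e+02] each [0.165 0.102 0.089 0.033]
```

>>> servo_tool:
  series:
    - {"jaw": 3, "dx": 0, "dy": 0, "dz": -0.005, "ax": 0, "ay": 0, "az": -0.1}
    - {"jaw": 3, "dx": 0, "dy": 0, "dz": 0, "ax": 0, "ay": 0, "az": 0}

```text
clock: 24.05
eef_pos: [586.8, -21.2, 225.0]
tool_rot: [0.72, 0.694, 0.0, 0.001]
force: [-9.1, -0.4, 14.9]
opening: 34.7
gripper_force: 50.5
```

```bash
python3 s.py
```

```text
24.2 q6 1.569 Tz,J6,Fz,z [1.23000e-01 2.91000e-01 1.45050e+01 2.24955e+02] each [0.086 0.149 0.14  0.116]
```

>>> servo_tool:
  series:
    - {"jaw": 3, "dx": 0, "dy": 0, "dz": -0.005, "ax": 0, "ay": 0, "az": -0.1}
    - {"jaw": 3, "dx": 0, "dy": 0, "dz": 0, "ax": 0, "ay": 0, "az": 0}

```text
clock: 24.45
eef_pos: [586.8, -21.1, 224.9]
tool_rot: [0.753, 0.658, 0.0, 0.001]
force: [-9.2, -0.8, 14.6]
opening: 34.5
gripper_force: 50.5
```

```bash
python3 s.py
```

```text
24.6 q6 1.669 Tz,J6,Fz,z [1.12000e-01 2.94000e-01 1.49200e+01 2.24933e+02] each [0.063 0.127 0.106 0.153]
```

>>> servo_tool:
  series:
    - {"jaw": 3, "dx": 0, "dy": 0, "dz": 0, "ax": 0, "ay": 0, "az": -0.1}
    - {"jaw": 3, "dx": 0, "dy": 0, "dz": 0, "ax": 0, "ay": 0, "az": 0}

```text
clock: 24.85
eef_pos: [586.8, -21.0, 224.9]
tool_rot: [0.785, 0.619, 0.001, 0.001]
force: [-8.1, -0.5, 15.2]
opening: 34.8
gripper_force: 50.5
```

```bash
python3 s.py
```

```text
25.0 q6 1.769 Tz,J6,Fz,z [8.40000e-02 2.64000e-01 1.53050e+01 2.24896e+02] each [0.089 0.084 0.054 0.11 ]
```

```bash
sed -i "s/'w7.png'/'w8.png'/;s/'pics\/w7.png'/'pics\/w8.png'/;s/k7/k8/" pt.py; python3 pt.py
```

```text
n 537 pointer deg -49.9 5.7 -6.8
n 464 pointer deg 120.2 -4.6 8.0
```

>>> servo_tool:
  series:
    - {"jaw": 3, "dx": 0, "dy": 0, "dz": 0, "ax": 0, "ay": 0, "az": -0.1}
    - {"jaw": 3, "dx": 0, "dy": 0, "dz": 0, "ax": 0, "ay": 0, "az": 0}

```text
clock: 25.3
eef_pos: [586.8, -20.9, 224.9]
tool_rot: [0.815, 0.579, 0.001, 0.001]
force: [-8.0, 0.7, 15.5]
opening: 34.6
gripper_force: 50.5
```

```bash
python3 s.py
```

```text
25.45 q6 1.869 Tz,J6,Fz,z [-1.31000e-01  5.20000e-02  1.50360e+01  2.24911e+02] each [-0.104 -0.168 -0.102 -0.151]
```

>>> servo_tool:
  series:
    - {"jaw": 3, "dx": 0, "dy": 0, "dz": 0, "ax": 0, "ay": 0, "az": -0.1}
    - {"jaw": 3, "dx": 0, "dy": 0, "dz": 0, "ax": 0, "ay": 0, "az": 0}

```text
clock: 25.7
eef_pos: [586.8, -20.9, 224.9]
tool_rot: [0.843, 0.537, 0.001, 0.001]
force: [-8.2, 0.2, 14.7]
opening: 34.6
gripper_force: 50.4
```

```bash
python3 s.py
```

```text
25.85 q6 1.969 Tz,J6,Fz,z [-1.37000e-01  5.30000e-02  1.50260e+01  2.24903e+02] each [-0.115 -0.164 -0.124 -0.145]
```

>>> servo_tool:
  series:
    - {"jaw": 3, "dx": 0, "dy": 0, "dz": 0, "ax": 0, "ay": 0, "az": -0.1}
    - {"jaw": 3, "dx": 0, "dy": 0, "dz": 0, "ax": 0, "ay": 0, "az": 0}

```text
clock: 26.1
eef_pos: [586.8, -20.8, 224.9]
tool_rot: [0.869, 0.495, 0.001, 0.001]
force: [-8.4, -0.4, 14.8]
opening: 34.3
gripper_force: 50.5
```

```bash
python3 s.py
```

```text
26.25 q6 2.069 Tz,J6,Fz,z [7.50000e-02 2.49000e-01 1.48920e+01 2.24922e+02] each [0.085 0.066 0.096 0.053]
```

The knob slipped at 3.5 rad, the torque went to -0.13 and has now come back positive as the next tooth bears. A small margin more, well short of a second click, then I release.

>>> servo_tool:
  series:
    - {"jaw": 3, "dx": 0, "dy": 0, "dz": 0, "ax": 0, "ay": 0, "az": -0.06}
    - {"jaw": 3, "dx": 0, "dy": 0, "dz": 0, "ax": 0, "ay": 0, "az": 0}

```text
clock: 26.5
eef_pos: [586.9, -20.8, 224.9]
tool_rot: [0.883, 0.469, 0.001, 0.001]
force: [-8.2, -0.8, 14.7]
opening: 34.6
gripper_force: 50.5
```

```bash
python3 s.py
```

```text
26.65 q6 2.129 Tz,J6,Fz,z [9.90000e-02 2.29000e-01 1.46570e+01 2.24921e+02] each [0.113 0.052 0.123 0.109]
```

>>> servo_tool:
  series:
    - {"jaw": 3, "dx": 0, "dy": 0, "dz": 0.2, "ax": 0, "ay": 0, "az": 0}
    - {"jaw": 5, "dx": 0, "dy": 0, "dz": 0, "ax": 0, "ay": 0, "az": 0}
    - {"jaw": 5, "dx": 0, "dy": 0, "dz": 0, "ax": 0, "ay": 0, "az": 0}
    - {"jaw": 5, "dx": 0, "dy": 0, "dz": 2, "ax": 0, "ay": 0, "az": 0}
    - {"jaw": 5, "dx": 0, "dy": 0, "dz": 4, "ax": 0, "ay": 0, "az": 0}

```text
clock: 27.2
eef_pos: [585.7, -20.6, 281.3]
tool_rot: [0.883, 0.47, -0.002, -0.001]
force: [-0.4, -0.0, 0.5]
opening: 50.1
gripper_force: 0.0
```

>>> servo_tool:
  series:
    - {"jaw": 5, "dx": 0, "dy": 0, "dz": 4, "ax": 0, "ay": 0, "az": 0}
    - {"jaw": 5, "dx": -2, "dy": -4, "dz": 1, "ax": 0, "ay": 0, "az": 0}
    - {"jaw": 5, "dx": -2, "dy": -4, "dz": 0, "ax": 0, "ay": 0, "az": 0}
    - {"jaw": 5, "dx": 0, "dy": 0, "dz": 0, "ax": 0, "ay": 0, "az": 0}
    - {"jaw": 5, "dx": 0, "dy": 0, "dz": 0, "ax": 0, "ay": 0, "az": 0}

```text
clock: 27.7
eef_pos: [547.3, -101.5, 334.0]
tool_rot: [0.883, 0.469, 0.001, 0.0]
force: [0.0, -0.1, 0.8]
opening: 49.8
gripper_force: 0.0
```

Run:
```python
from h import *
from pt import pointer
st()
d=shot('wrist','w9.png');b=shot('side','b9.png');im=cv2.imread('pics/w9.png')
print([proj(d,p).round().tolist() for p in([587.3,-20.5,249],[596,38,239])])
pointer(im,d,(587.3,-20.5),249)
B=cv2.imread('pics/b9.png')[170:280,210:390]
cv2.imwrite('pics/f9.png',np.hstack([cv2.resize(im,(400,300)),cv2.resize(B,(400,300),interpolation=cv2.INTER_CUBIC)]))
```

```text
{'clock': 27.7, 'qpos': [-0.184, 0.21, 0.049, 1.408, 0.001, 1.982], 'eef_pos': [547.327, -101.451, 333.969], 'tool_rot': [0.883, 0.469, 0.001, 0.0], 'force': [0.022, -0.133, 0.816], 'ft_torque': [0.012, -0.063, 0.044], 'opening': 49.798, 'gripper_force': 0.0}
[[301.0, 113.0], [259.0, 22.0]]
n 455 pointer deg 100.8 -1.8 9.5
```

View pics/f9.png

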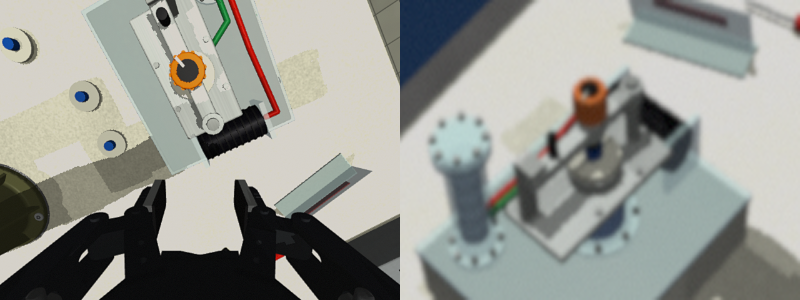

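The left view shows the bridge closed over the port, the knob at about (187,70) and the pin at (163,15), with the gripper clear. The right view shows the bar lying over the seated cover into the catch. The pointer stayed where the turn ended: the change I measured matches the tool's turn, so nothing sprang back.

```bash
python3 -c "
from plant import manip
print(manip.hand_in())"
```

```text
the job is handed in; nothing more can be done
None
```

The job is handed in, with no verdict returned: the leftmost cover is seated flat in the port, the bridge is home in its catch, and the knob is tightened past one slip (by the torque readings, one full click).

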